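Shift the shaker's motion selector into circular

ROBOT

A 6-joint arm with a two-finger parallel gripper is mounted at the origin on a cart in front of the work surface, level with it; the furniture and walls round the work are solid. World frame = base frame: x ahead of the robot, y to its left, z up, the work surface at z = 0. Lengths are in mm, angles in rad, forces in N, time in s.
With the tool pointing down it reaches from about 350 to 875 mm from the base axis. Payload 4.2 kg.
Tool frame: the origin (TCP) lies at the very end of the fingers, on their centre line; the grasp point (between the pads) lies 19 mm behind it; z points along the fingers, y is the line along which they close (so a half turn about z gives the same grasp; the last joint's range is limited). The gripper opens to 85 mm and grips with 20 to 120 N. Pads are 22 mm wide; open, the fingers measure 114 mm over their backs; the gripper's body (76 mm by 85 mm) begins 54 mm behind the grasp point. The pads swing forward as they close: fully open they stand 13 mm farther back than shut.
Start: joints at [1.36, 0.385, 0.008, 0, -1.194, -0.259], TCP at [282.909, 557.281, 231.312] pointing down, gripper open.
Joint ranges: [-3.14, 3.14], [-1.21, 2.06], [-1.07, 1.41], [-3.16, 2.05], [-2.99, -0.16], [-3.1, 3.1]. Speed limits (rad/s): [2.79, 2.79, 3.14, 3.14, 3.14, 3.14].

INTERFACE

Orientations are given as a unit quaternion [x, y, z, w].
In Python, from bench import arm, optics gives the robot as it stands. The module is installed in compiled form; this text tells all that it offers.
- The arm moves only by the tool step_arm, never from a script. Its argument "motion" is a list of rows, each an object with "dr": the turn, a rotation vector about the tool's x, y, z in units of 8 degrees (1.0 is 8 degrees), a list of three; "slide": the shift along the tool's x, y, z in mm, a list of three; "jaw": the finger opening in mm, from 0 to 85.4. A call has exactly 8 rows; each row is the pose to reach, as a shift and turn from the pose commanded when the call began, along the tool's axes at that moment; what a row does not reach only later rows make up. A row lasts 1/8 s, in which the tool goes at most 62.5 mm and 10.7 degrees, less where a joint would pass 70% of its speed; a pose out of reach is approached as far as the arm can. A call with a gripper value outside its range is refused whole. The fingers move at their own pace and stop on an object; the grip force is fixed at half the most. Time passes only in rows, so rows that repeat a pose let the fingers close, or fill a call up. It gives the time, the measured TCP pose, the force, the opening and the grip force at its end, in the units of the state.
- arm.read_state(): the state, without advancing time (a new reading comes with each control period).
- optics.get_image(name): name is "side" or "top"; returns the picture (400x640x3 uint8, blue, green, red); there is no depth.
- optics.camera_info(name): a dict with "camera_matrix" (3x3 intrinsics, pixels), "view" (4x4, takes a point from world to camera coordinates). Camera axes: x right, y up, looking along -z (the intrinsics and any distortion apply to the point x, -y, -z); pixel columns grow to the right and rows downward; lengths in mm; the calibration is good to about 2 mm. A picture is of the moment at which its call begins. camera_info takes no time and is no camera call.
- arm.job_done(): hands the job in; it is judged then, once.
The state is a dict: "clock": time; "joints": joint angles; "joint_vel": joint speeds; "joint_efforts": joint torques, N m; "position": TCP position; "ee_rot": TCP orientation; "contact_force": force on the tool from outside, world axes, zero at the start; "wrist_torque": the same for the moment, N m; "gripper_width": finger opening in mm; "grasp_force": force on a finger pad.
Only numpy, scipy, OpenCV 4.12 (cv2) and the standard library are available. Lean on these libraries where they do the work, as an engineer would, in place of code of your own. Each camera call takes 0.05 s, during which the arm holds its last target. There are 200 camera calls.

TASK

Set the shaker to circular motion: push the selector lever out of its parking notch and through the gate, fully home into the slot that the raised round disc marks, and leave it standing there. Only push the lever with the fingertips or the outside of the fingers, never take it between them, and do not force it against the gate. Leave the sample jar, the rubber stopper and the brass weight beside the box where they stand.

Things in the scene. Friction and masses are not known exactly. Their poses are not given: they have to be found in the camera images.
- selector: fixed white box under an aluminium gate plate, 140 mm (its x) x 130 mm (its y), plate top 78 mm above the worktop; below the plate a grey motor sticks 28 mm out of its back (+x). Origin: centre of its underside; x points away from the robot when unturned (yaw up to 0.45 rad either way), y left, z up. Front = -x side, back = +x side.
- gate (a point): centre of the gate, on the plate's top; axes as the selector's. Two slots along x at y = +22 and -22 mm, each from x = -22.5 to +22.5 mm, are joined by a cross channel along y at x = 0. The parking notch is a stub at y = 0 from the channel to x = -22.5 mm (front). Openings are 13 mm wide, the stem 8 mm. Out of the notch the way is +x to the channel, sideways in it, then forth or back into a slot.
- lever_shift (a joint): tilt of the lever along the selector's x, rad: 0 upright (in the channel -0.06 to +0.06), positive to the back (+x), negative to the front. About +0.30 or -0.30 against a slot's end, -0.32 at the notch's end. Starts between -0.31 and -0.20. Stiff hinge (about 1 N at the knob), no spring: stays where it is left.
- lever_cross (a joint): tilt of the lever along the selector's y, rad: 0 in the parking notch, positive to the left (+y); about +0.39 in the left slots, -0.39 in the right slots (play 0.05). Equally stiff, stays where it is left.
- knob (a point): centre of the lever's black ball knob, 26 mm across, 105 mm from the pivot, which is at the selector's x = y = 0, 22.5 mm above the worktop. Upright it is 127 mm above the worktop. In the selector's frame: about x = -32, y = 0 mm at the notch's end; x = 0, y = +-40 mm at the channel's ends; x = +-30, y = +-38 mm, 116 mm high, home in a slot. Below the ball a 13 mm collar, then the stem.
- knob_above (a point): point on the lever's axis 16 mm above the knob's centre (3 mm above the knob's top)
- mark_disc: fixed 2 mm high black plastic symbol on the gate plate: a full round disc 26 mm across (circular motion). Origin at the centre of its underside. It lies just outside one slot's end, at x = +-50, y = +-40 mm in the selector's frame; which symbol is at which slot differs from start to start.
- mark_bar: fixed 2 mm high black plastic symbol on the gate plate: one straight bar 28 x 8 mm. Origin at the centre of its underside. It lies just outside one slot's end, at x = +-50, y = +-40 mm in the selector's frame; which symbol is at which slot differs from start to start.
- mark_cross: fixed 2 mm high black plastic symbol on the gate plate: a diagonal cross of two bars 28 x 6 mm. Origin at the centre of its underside. It lies just outside one slot's end, at x = +-50, y = +-40 mm in the selector's frame; which symbol is at which slot differs from start to start.
- mark_triangle: fixed 2 mm high black plastic symbol on the gate plate: an open triangle of three bars 26 x 5 mm. Origin at the centre of its underside. It lies just outside one slot's end, at x = +-50, y = +-40 mm in the selector's frame; which symbol is at which slot differs from start to start.
- sample_jar_1: loose sample jar with screw lid, 48 mm across, 72 mm high, right of the selector; origin at the centre of its underside
- stopper_1: loose rubber stopper, 23 mm across, 28 mm high, to the front right of the selector; origin at the centre of its underside
- weight_200: loose brass weight with a knob, 28 mm across, 40 mm high, right of the selector; origin at the centre of its underside
Mind the look-alikes: they are no part of the job. Of the things that look like the selector, the larger one is meant.

How it is judged (in metres and radians):
At the end, for the whole second after the job is handed in: The lever is at rest in the slot that the disc marks (knob within 35 mm of the disc's centre, seen from above), tilted at least 0.24 rad of the 0.30 towards that slot's end and at least 0.30 rad sideways; jar, stopper and weight within 20 mm of where they stood (horizontal distance between knob and mark_disc below 0.035 m and (value of joint lever_shift above 0.24 rad or value of joint lever_shift below -0.24 rad) and (value of joint lever_cross above 0.3 rad or value of joint lever_cross below -0.3 rad) and velocity of joint lever_cross between -0.05 and 0.05 rad/s and velocity of joint lever_shift between -0.05 and 0.05 rad/s and distance of each of sample_jar_1, stopper_1, weight_200 from where it was at the start of the episode below 0.02 m); the robot touches nothing.
It fails at once if the lever is taken between the fingers (the grasp point comes on to the knob) (distance between the grasp point and knob below 0.014 m or distance between the grasp point and knob_above below 0.014 m).
It fails at once if the lever or box is forced with more than 60 N (contact force between the fingers and selector above 60 N).
It fails at once if the sample jar is moved more than 20 mm, lifted or knocked over (distance of sample_jar_1 from where it was at the start of the episode above 0.02 m or angle between sample_jar_1's own z axis and vertical above 0.4 rad).
It fails at once if the rubber stopper is moved more than 20 mm, lifted or knocked over (distance of stopper_1 from where it was at the start of the episode above 0.02 m or angle between stopper_1's own z axis and vertical above 0.4 rad).
It fails at once if the brass weight is moved more than 20 mm, lifted or knocked over (distance of weight_200 from where it was at the start of the episode above 0.02 m or angle between weight_200's own z axis and vertical above 0.4 rad).
It also fails if it takes over 42 s, if anything falls off the work surface, if the arm or the gripper's body presses on something with over 40 N, if the wrist force passes 120 N, or if a joint passes its speed limit or range.

## Working session

There is one attempt and no reset: what is moved stays moved. The work goes in short steps, Python scripts to look and compute and a tool call to move; the robot and the scene stay as the last step left them, time stands still between calls to the robot, and variables do not carry over. Pictures are saved under pics/ and viewed, at most 10 in all, crops included, and the job is handed in when it is done.

Besides the shell and the picture viewer there is one more tool, called after "Call:" as a command line: name --argument value ..., lists and objects as JSON in quotes. step_arm: Moves the arm, as the interface text tells. Its arguments: {"type":"object","properties":{"motion":{"type":"array","items":{"type":"object","properties":{"dr":{"type":"array","items":{"type":"number"}},"slide":{"type":"array","items":{"type":"number"}},"jaw":{"type":"number"}}}}},"required":["motion"]}

```bash
mkdir -p pics
python3 - <<'E'
from bench import arm, optics
import cv2,numpy as np
s=arm.read_state();print(s['clock'],s['position'],s['ee_rot'],s['gripper_width'])
for n in('top','side'):
    i=optics.get_image(n);cv2.imwrite(f'pics/{n}0.png',i)
    c=optics.camera_info(n);print({k:np.round(v,3).tolist() if not isinstance(v,str) else v for k,v in c.items()})
E
```

```text
0.0 [282.66459484 556.75653362 230.21695371] [ 9.72510702e-01 -2.32855564e-01 -2.01367240e-04  1.08644614e-03] 85.41635048152983
{'camera_matrix': [[387.601, 0.0, 322.739], [0.0, 387.601, 203.54], [0.0, 0.0, 1.0]], 'view': [[-0.002, -1.0, 0.009, -180.484], [0.998, -0.002, 0.056, -487.59], [-0.056, 0.01, 0.998, -1063.623], [0.0, 0.0, 0.0, 1.0]]}
{'camera_matrix': [[373.0, 0.0, 320.994], [0.0, 373.0, 190.241], [0.0, 0.0, 1.0]], 'view': [[0.889, -0.457, 0.021, -490.893], [0.183, 0.396, 0.9, -116.07], [-0.419, -0.796, 0.436, -945.327], [0.0, 0.0, 0.0, 1.0]]}
```

View pics/top0.png

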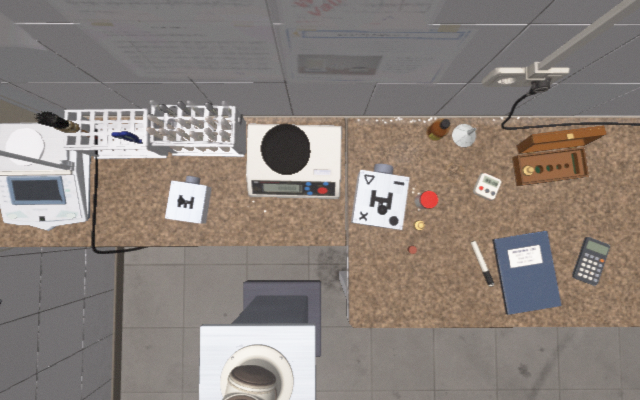

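View pics/side0.png

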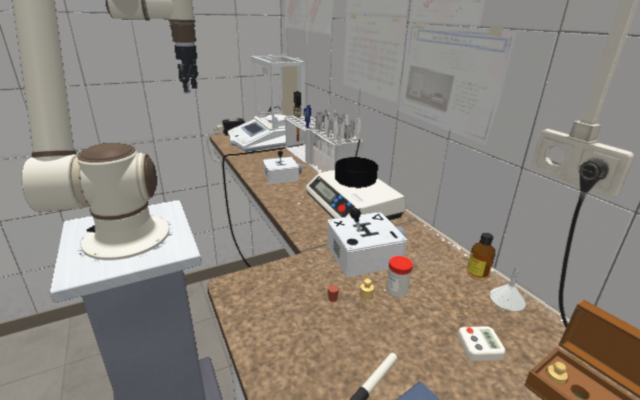

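```bash
cat > h.py <<'E'
import cv2,numpy as np
from bench import arm,optics
def ray(n,u,v):
    c=optics.camera_info(n);K=c['camera_matrix'];V=np.array(c['view'])
    d=np.linalg.inv(K)@[u,v,1];d=np.array([d[0],-d[1],-d[2]])
    R=V[:3,:3];return -R.T@V[:3,3],R.T@d
def plane(n,u,v,z):
    o,d=ray(n,u,v);return o+d*(z-o[2])/d[2]
def proj(n,p):
    c=optics.camera_info(n);V=np.array(c['view']);q=V[:3,:3]@p+V[:3,3]
    r=np.array(c['camera_matrix'])@[q[0],-q[1],-q[2]];return r[:2]/r[2]
E
python3 - <<'E'
from h import *
i=cv2.imread('pics/top0.png');x0,y0=340,155
c=i[y0:y0+110,x0:x0+110]
cv2.imwrite('pics/c1.png',np.hstack([cv2.resize(c,None,fx=5,fy=5,interpolation=2)]))
g=c.max(2)
n,l,st,ce=cv2.connectedComponentsWithStats((g<70).astype('uint8'))
for k in range(1,n):
    if st[k,4]>15:
        u,v=ce[k]+[x0,y0];print(st[k],ce[k].round(1),plane('top',u,v,80).round(1))
w=((c.min(2)>170)).astype('uint8')
cs,_=cv2.findContours(w,0,2);k=max(cs,key=cv2.contourArea);r=cv2.minAreaRect(k);print(r)
for p in cv2.boxPoints(r):print(plane('top',*(p+[x0,y0]),78).round(1))
E
```

```text
[ 31  36  20  23 142] [41.1 48.5] [ 483.4 -333.6   80. ]
[51 62  6  7 28] [53.9 65.3] [ 439.3 -366.5   80. ]
((40.79127502441406, 44.28388977050781), (50.595924377441406, 53.60017395019531), 8.426968574523926)
[ 435.  -256.8   78. ]
[ 574.4 -278.5   78. ]
[ 554.6 -410.2   78. ]
[ 415.3 -387.6   78. ]
```

View pics/c1.png

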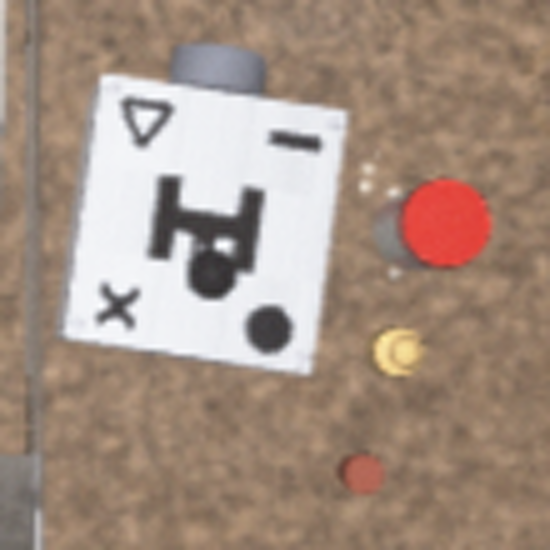

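Call:
step_arm --motion '[{"dr": [0,0,-0.3],"slide": [44,41,0],"jaw": 0},{"dr": [0,0,-0.6],"slide": [89,83,0],"jaw": 0},{"dr": [0,0,-0.9],"slide": [133,124,0],"jaw": 0},{"dr": [0,0,-1.2],"slide": [178,166,0],"jaw": 0},{"dr": [0,0,-1.5],"slide": [222,207,0],"jaw": 0},{"dr": [0,0,-1.8],"slide": [267,249,0],"jaw": 0},{"dr": [0,0,-2.1],"slide": [311,290,0],"jaw": 0},{"dr": [0,0,-2.26],"slide": [356,332,0],"jaw": 0}]'

```text
clock: 1.1
position: [450.2, 98.2, 231.3]
ee_rot: [0.997, -0.076, 0.0, -0.0]
contact_force: [0.3, 0.9, -0.3]
gripper_width: -0.5
grasp_force: 0.0
```

```bash
cat >> h.py <<'E'
from scipy.spatial.transform import Rotation as Ro
O=np.array([494.8,-333.8,0]);YAW=-0.154
S=Ro.from_euler('z',YAW).as_matrix()
def st():
    s=arm.read_state();R=Ro.from_quat(s['ee_rot']).as_matrix()
    print('t',round(s['clock'],2),'pos',np.round(s['position'],1),'sel',np.round(S.T@(s['position']-O),1),'F',np.round(s['contact_force'],1),'tool yaw',np.arctan2(R[1,0],R[0,0]).round(3),'w',round(s['gripper_width'],1),'J',np.round(s['joints'],2))
    return s,R
def go(x,y,z):
    s,R=st();t=O+S@np.array([x,y,z]);print('slide',np.round(R.T@(t-s['position']),1))
E
python3 -c "
from h import *
go(-80,0,200)"
```

```text
t 1.1 pos [450.2  98.2 231.3] sel [-110.4  420.1  231.3] F [ 0.3  0.9 -0.3] tool yaw -0.153 w -0.5 J [ 0.57  0.1  -0.38 -0.   -1.09  0.85]
slide [ 29.9 420.1  31.2]
```

Call:
step_arm --motion '[{"slide": [4,52,0],"jaw": 0,"dr": [0,0,0]},{"slide": [8,105,0],"jaw": 0,"dr": [0,0,0]},{"slide": [12,158,0],"jaw": 0,"dr": [0,0,0]},{"slide": [16,210,0],"jaw": 0,"dr": [0,0,0]},{"slide": [20,262,0],"jaw": 0,"dr": [0,0,0]},{"slide": [24,315,0],"jaw": 0,"dr": [0,0,0]},{"slide": [27,368,15],"jaw": 0,"dr": [0,0,0]},{"slide": [30,420,30],"jaw": 0,"dr": [0,0,0]}]'

```text
clock: 2.1
position: [414.7, -321.2, 200.8]
ee_rot: [0.997, -0.077, 0.0, -0.0]
contact_force: [0.5, 0.7, -0.1]
gripper_width: -0.0
grasp_force: 0.0
```

```bash
python3 -c "
from h import *
go(-80,0,108)
a=optics.get_image('side');b=optics.get_image('top')
cv2.imwrite('pics/s1.png',np.hstack([cv2.resize(a[140:300,290:430],(400,457),interpolation=2),cv2.resize(b[150:264,335:435],(400,457),interpolation=2)]))"
```

```text
t 2.1 pos [ 414.7 -321.2  200.8] sel [-8.110e+01  1.000e-01  2.008e+02] F [ 0.5  0.7 -0.1] tool yaw -0.154 w -0.0 J [-0.35  0.24 -0.28 -0.   -1.05  1.77]
slide [ 1.1  0.2 92.8]
```

View pics/s1.png

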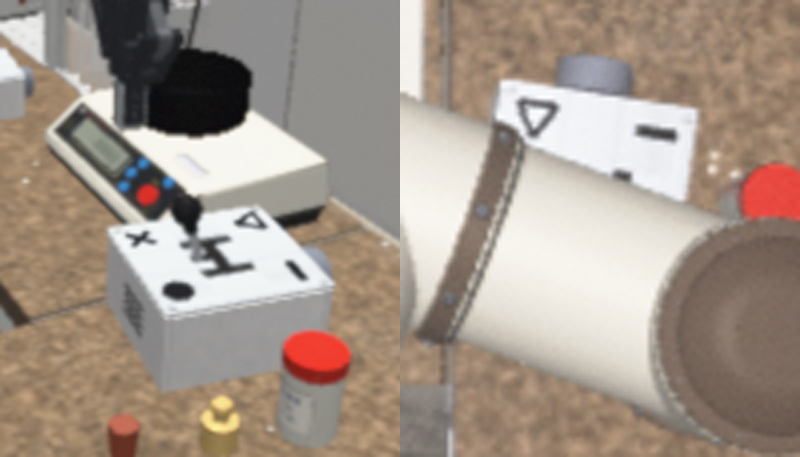

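Call:
step_arm --motion '[{"slide": [1,0,30],"jaw": 0,"dr": [0,0,0]},{"slide": [1,0,60],"jaw": 0,"dr": [0,0,0]},{"slide": [1,0,92],"jaw": 0,"dr": [0,0,0]},{"slide": [10,0,92],"jaw": 0,"dr": [0,0,0]},{"slide": [19,0,92],"jaw": 0,"dr": [0,0,0]},{"slide": [27,0,92],"jaw": 0,"dr": [0,0,0]},{"slide": [34,0,92],"jaw": 0,"dr": [0,0,0]},{"slide": [40,0,92],"jaw": 0,"dr": [0,0,0]}]'

```text
clock: 3.2
position: [455.1, -325.8, 109.8]
ee_rot: [0.997, -0.077, 0.0, 0.0]
contact_force: [-2.1, 0.2, 0.4]
gripper_width: -0.1
grasp_force: 0.6
```

```bash
python3 -c "
from h import *
go(-26,0,108)
for p in ([0,0,127],[-6,0,127],[-32,0,122]): print(p,proj('side',O+S@np.array(p)).round(1),((proj('side',O+S@np.array(p))-[310,180])*8).round())
a=optics.get_image('side')
cv2.imwrite('pics/s2.png',cv2.resize(a[180:255,310:410],(800,600),interpolation=2))"
```

```text
t 3.2 pos [ 455.1 -325.8  109.8] sel [-40.4   1.8 109.8] F [-2.1  0.2  0.4] tool yaw -0.154 w -0.1 J [-0.33  0.39 -0.32  0.   -0.86  1.75]
slide [14.4  1.8  1.8]
[0, 0, 127] [367.8 209.8] [462. 239.]
[-6, 0, 127] [365.3 210.2] [442. 242.]
[-32, 0, 122] [354.4 213.8] [355. 270.]
```

View pics/s2.png

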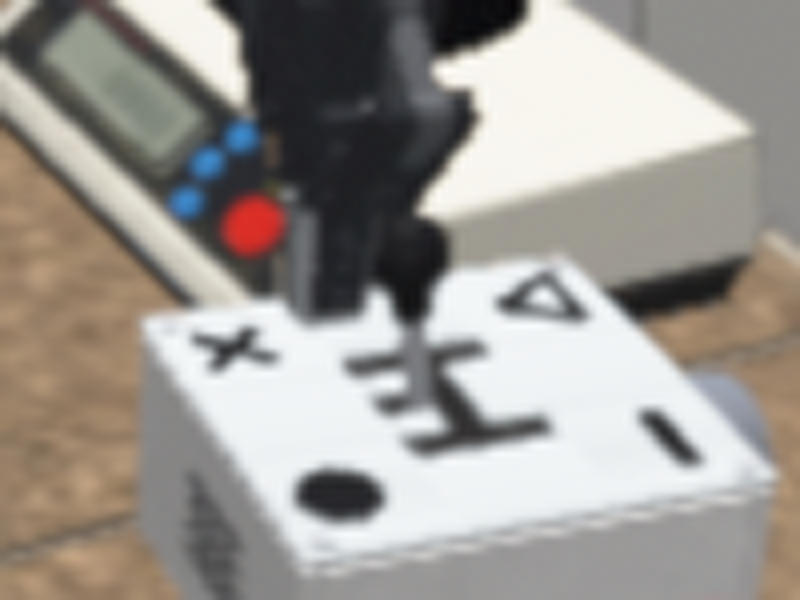

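Call:
step_arm --motion '[{"slide": [4,1,2],"jaw": 0,"dr": [0,0,0]},{"slide": [8,2,2],"jaw": 0,"dr": [0,0,0]},{"slide": [12,2,2],"jaw": 0,"dr": [0,0,0]},{"slide": [15,2,2],"jaw": 0,"dr": [0,0,0]},{"slide": [16,2,2],"jaw": 0,"dr": [0,0,0]},{"slide": [16,2,2],"jaw": 0,"dr": [0,0,0]},{"slide": [16,2,2],"jaw": 0,"dr": [0,0,0]},{"slide": [16,2,2],"jaw": 0,"dr": [0,0,0]}]'

```text
clock: 4.25
position: [470.3, -330.1, 107.3]
ee_rot: [0.997, -0.077, 0.0, 0.0]
contact_force: [-0.1, 0.6, 1.1]
gripper_width: 0.1
grasp_force: 0.0
```

```bash
python3 -c "
from h import *
go(-24,0,108)
a=optics.get_image('side')
cv2.imwrite('pics/s3.png',cv2.resize(a[180:255,310:410],(800,600),interpolation=2))"
```

```text
t 4.25 pos [ 470.3 -330.1  107.3] sel [-2.480e+01 -1.000e-01  1.073e+02] F [-0.1  0.6  1.1] tool yaw -0.154 w 0.1 J [-0.33  0.42 -0.28 -0.   -0.87  1.75]
slide [ 0.8 -0.1 -0.7]
```

View pics/s3.png

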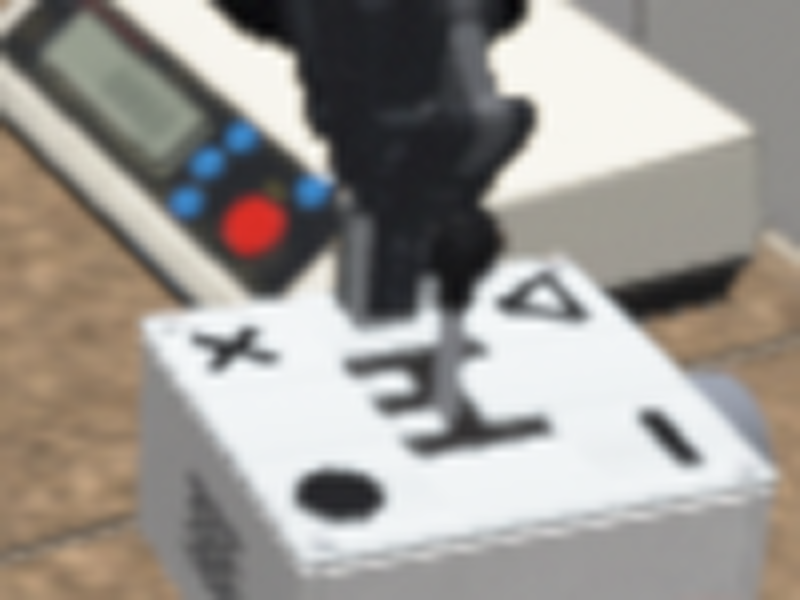

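Call:
step_arm --motion '[{"slide": [-15,0,0],"jaw": 0,"dr": [0,0,0]},{"slide": [-22,-15,0],"jaw": 0,"dr": [0,0,0]},{"slide": [-22,-40,0],"jaw": 0,"dr": [0,0,0]},{"slide": [-10,-60,0],"jaw": 0,"dr": [0,0,0]},{"slide": [15,-60,0],"jaw": 0,"dr": [0,0,0]},{"slide": [25,-58,0],"jaw": 0,"dr": [0,0,0]},{"slide": [25,-50,0],"jaw": 0,"dr": [0,0,0]},{"slide": [25,-40,0],"jaw": 0,"dr": [0,0,0]}]'

```text
clock: 5.3
position: [499.9, -294.8, 107.1]
ee_rot: [0.997, -0.077, -0.001, -0.0]
contact_force: [0.1, 0.2, -0.2]
gripper_width: -0.1
grasp_force: 0.0
```

```bash
python3 -c "
from h import *
go(0,-10,106)"
```

```text
t 5.3 pos [ 499.9 -294.8  107.1] sel [ -0.9  39.3 107.1] F [ 0.1  0.2 -0.2] tool yaw -0.155 w -0.1 J [-0.25  0.43 -0.27 -0.   -0.88  1.67]
slide [ 1.  49.3  1.1]
```

Call:
step_arm --motion '[{"slide": [1,6,1],"jaw": 0,"dr": [0,0,0]},{"slide": [1,12,1],"jaw": 0,"dr": [0,0,0]},{"slide": [1,18,1],"jaw": 0,"dr": [0,0,0]},{"slide": [1,24,1],"jaw": 0,"dr": [0,0,0]},{"slide": [1,30,1],"jaw": 0,"dr": [0,0,0]},{"slide": [1,35,1],"jaw": 0,"dr": [0,0,0]},{"slide": [1,40,1],"jaw": 0,"dr": [0,0,0]},{"slide": [1,44,1],"jaw": 0,"dr": [0,0,0]}]'

```text
clock: 6.3
position: [495.2, -338.3, 106.2]
ee_rot: [0.997, -0.077, -0.0, -0.0]
contact_force: [0.2, 0.2, -0.3]
gripper_width: -0.3
grasp_force: 0.3
```

```bash
python3 -c "
from h import *
go(0,-10,106)
for p in ([0,-40,120],[0,-30,123]): print(p,((proj('side',O+S@np.array(p))-[310,180])*8).round())
a=optics.get_image('side')
cv2.imwrite('pics/s4.png',cv2.resize(a[180:255,310:410],(800,600),interpolation=2))"
```

```text
t 6.3 pos [ 495.2 -338.3  106.2] sel [  1.1  -4.4 106.2] F [ 0.2  0.2 -0.3] tool yaw -0.154 w -0.3 J [-0.33  0.46 -0.22 -0.   -0.9   1.75]
slide [-1.1  5.6  0.2]
[0, -40, 120] [523. 331.]
[0, -30, 123] [508. 303.]
```

View pics/s4.png

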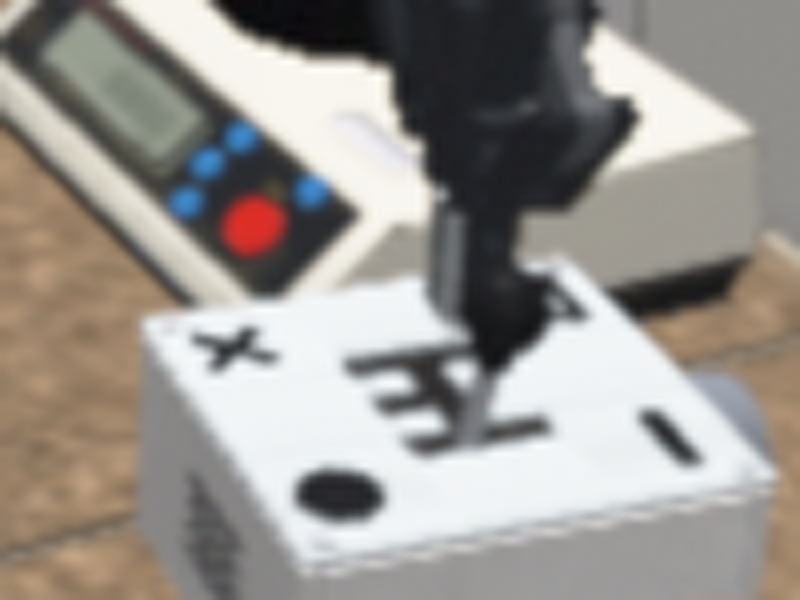

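Call:
step_arm --motion '[{"slide": [0,1,0],"jaw": 0,"dr": [0,0,0]},{"slide": [0,2,0],"jaw": 0,"dr": [0,0,0]},{"slide": [0,3,0],"jaw": 0,"dr": [0,0,0]},{"slide": [0,4,0],"jaw": 0,"dr": [0,0,0]},{"slide": [0,5,0],"jaw": 0,"dr": [0,0,0]},{"slide": [0,5,0],"jaw": 0,"dr": [0,0,0]},{"slide": [0,5,0],"jaw": 0,"dr": [0,0,0]},{"slide": [0,5,0],"jaw": 0,"dr": [0,0,0]}]'

```text
clock: 7.35
position: [494.5, -343.1, 106.4]
ee_rot: [0.997, -0.077, 0.0, 0.0]
contact_force: [-0.4, 0.3, 1.1]
gripper_width: -0.1
grasp_force: 0.1
```

```bash
python3 -c "
from h import *
st()"
```

```text
t 7.35 pos [ 494.5 -343.1  106.4] sel [  1.2  -9.2 106.4] F [-0.4  0.3  1.1] tool yaw -0.154 w -0.1 J [-0.34  0.46 -0.21  0.   -0.9   1.75]
```

Call:
step_arm --motion '[{"slide": [0,-12,0],"jaw": 0,"dr": [0,0,0]},{"slide": [10,-22,0],"jaw": 0,"dr": [0,0,0]},{"slide": [35,-22,0],"jaw": 0,"dr": [0,0,0]},{"slide": [48,-10,2],"jaw": 0,"dr": [0,0,0]},{"slide": [48,15,4],"jaw": 0,"dr": [0,0,0]},{"slide": [46,29,4],"jaw": 0,"dr": [0,0,0]},{"slide": [38,30,4],"jaw": 0,"dr": [0,0,0]},{"slide": [30,30,4],"jaw": 0,"dr": [0,0,0]}]'

```text
clock: 8.35
position: [518.8, -376.6, 102.4]
ee_rot: [0.997, -0.077, -0.0, -0.0]
contact_force: [0.2, -0.4, 0.7]
gripper_width: -0.0
grasp_force: 0.0
```

```bash
python3 -c "
from h import *
go(-5,-39,103)
a=optics.get_image('side')
cv2.imwrite('pics/s5.png',cv2.resize(a[180:255,310:410],(800,600),interpolation=2))"
```

```text
t 8.35 pos [ 518.8 -376.6  102.4] sel [ 30.3 -38.6 102.4] F [ 0.2 -0.4  0.7] tool yaw -0.154 w -0.0 J [-0.38  0.52 -0.11 -0.   -0.94  1.79]
slide [-35.3   0.4  -0.6]
```

View pics/s5.png

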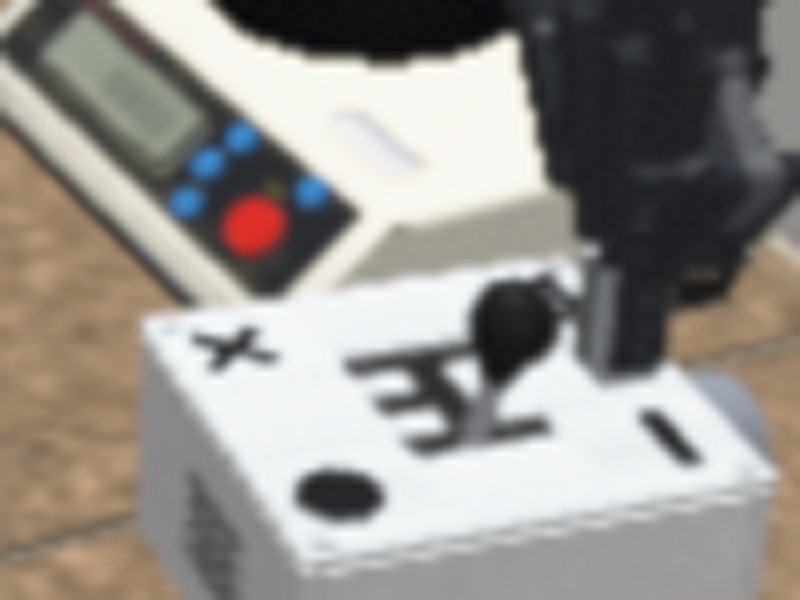

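Call:
step_arm --motion '[{"slide": [-4,0,0],"jaw": 0,"dr": [0,0,0]},{"slide": [-7,0,0],"jaw": 0,"dr": [0,0,0]},{"slide": [-10,0,0],"jaw": 0,"dr": [0,0,0]},{"slide": [-12,0,0],"jaw": 0,"dr": [0,0,0]},{"slide": [-14,0,0],"jaw": 0,"dr": [0,0,0]},{"slide": [-16,0,0],"jaw": 0,"dr": [0,0,0]},{"slide": [-17,0,0],"jaw": 0,"dr": [0,0,0]},{"slide": [-18,0,0],"jaw": 0,"dr": [0,0,0]}]'

```text
clock: 9.4
position: [501.8, -374.6, 102.4]
ee_rot: [0.997, -0.077, 0.0, 0.0]
contact_force: [0.7, -0.4, 0.7]
gripper_width: -0.0
grasp_force: 0.4
```

```bash
python3 -c "
from h import *
go(-5,-39,103)"
```

```text
t 9.4 pos [ 501.8 -374.6  102.4] sel [ 13.1 -39.2 102.4] F [ 0.7 -0.4  0.7] tool yaw -0.154 w -0.0 J [-0.38  0.5  -0.15  0.   -0.92  1.8 ]
slide [-18.1  -0.2  -0.7]
```

Call:
step_arm --motion '[{"slide": [-3,0,0],"jaw": 0,"dr": [0,0,0]},{"slide": [-6,0,0],"jaw": 0,"dr": [0,0,0]},{"slide": [-9,0,0],"jaw": 0,"dr": [0,0,0]},{"slide": [-11,0,0],"jaw": 0,"dr": [0,0,0]},{"slide": [-13,0,0],"jaw": 0,"dr": [0,0,0]},{"slide": [-14,0,0],"jaw": 0,"dr": [0,0,0]},{"slide": [-15,0,0],"jaw": 0,"dr": [0,0,0]},{"slide": [-16,0,0],"jaw": 0,"dr": [0,0,0]}]'

```text
clock: 10.4
position: [485.8, -371.9, 102.2]
ee_rot: [0.997, -0.077, -0.0, -0.0]
contact_force: [-0.2, -0.1, -1.3]
gripper_width: -0.1
grasp_force: 0.6
```

```bash
python3 -c "
from h import *
go(-5,-39,103)
for p in ([-30,-38,116],[-20,-38,118]): print(p,((proj('side',O+S@np.array(p))-[310,180])*8).round())
a=optics.get_image('side')
cv2.imwrite('pics/s6.png',cv2.resize(a[180:255,310:410],(800,600),interpolation=2))"
```

```text
t 10.4 pos [ 485.8 -371.9  102.2] sel [ -3.  -39.  102.2] F [-0.2 -0.1 -1.3] tool yaw -0.154 w -0.1 J [-0.39  0.48 -0.19 -0.   -0.9   1.81]
slide [-2.  -0.  -0.8]
[-30, -38, 116] [416. 356.]
[-20, -38, 118] [451. 344.]
```

View pics/s6.png

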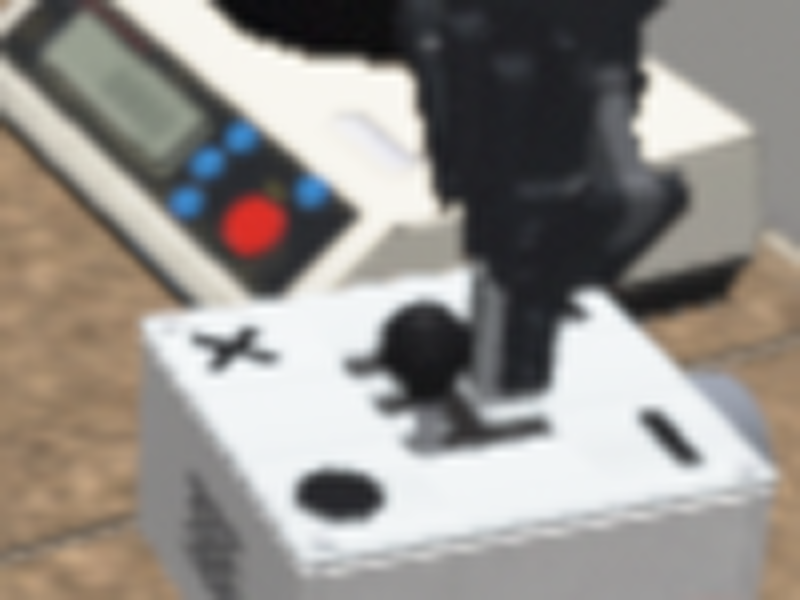

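Call:
step_arm --motion '[{"slide": [-0.5,0,0],"jaw": 0,"dr": [0,0,0]},{"slide": [-1,0,0],"jaw": 0,"dr": [0,0,0]},{"slide": [-1.5,0,0],"jaw": 0,"dr": [0,0,0]},{"slide": [-2,0,0],"jaw": 0,"dr": [0,0,0]},{"slide": [-2.5,0,0],"jaw": 0,"dr": [0,0,0]},{"slide": [-3,0,0],"jaw": 0,"dr": [0,0,0]},{"slide": [-3,0,0],"jaw": 0,"dr": [0,0,0]},{"slide": [-3,0,0],"jaw": 0,"dr": [0,0,0]}]'

```text
clock: 11.45
position: [482.9, -371.6, 102.3]
ee_rot: [0.997, -0.077, -0.0, -0.0]
contact_force: [1.3, 0.4, -1.0]
gripper_width: 0.1
grasp_force: 0.4
```

Call:
step_arm --motion '[{"slide": [10,0,0],"jaw": 0,"dr": [0,0,0]},{"slide": [25,0,0],"jaw": 0,"dr": [0,0,0]},{"slide": [35,0,-20],"jaw": 0,"dr": [0,0,0]},{"slide": [35,0,-50],"jaw": 0,"dr": [0,0,0]},{"slide": [35,0,-80],"jaw": 0,"dr": [0,0,0]},{"slide": [35,-40,-110],"jaw": 0,"dr": [0,0,0]},{"slide": [35,-80,-120],"jaw": 0,"dr": [0,0,0]},{"slide": [35,-120,-120],"jaw": 0,"dr": [0,0,0]}]'

```text
clock: 12.45
position: [537.6, -257.5, 223.8]
ee_rot: [0.997, -0.077, 0.001, 0.0]
contact_force: [1.0, 0.6, -0.9]
gripper_width: -0.1
grasp_force: 0.0
```

```bash
python3 -c "
from h import *
st()
a=optics.get_image('side');b=optics.get_image('top')
cv2.imwrite('pics/s7.png',np.hstack([cv2.resize(a[180:300,310:420],(400,436),interpolation=2),cv2.resize(b[155:264,340:440],(400,436),interpolation=2)]))"
```

```text
t 12.45 pos [ 537.6 -257.5  223.8] sel [ 30.6  82.  223.8] F [ 1.   0.6 -0.9] tool yaw -0.154 w -0.1 J [-0.18  0.34 -0.08  0.   -1.15  1.59]
```

View pics/s7.png

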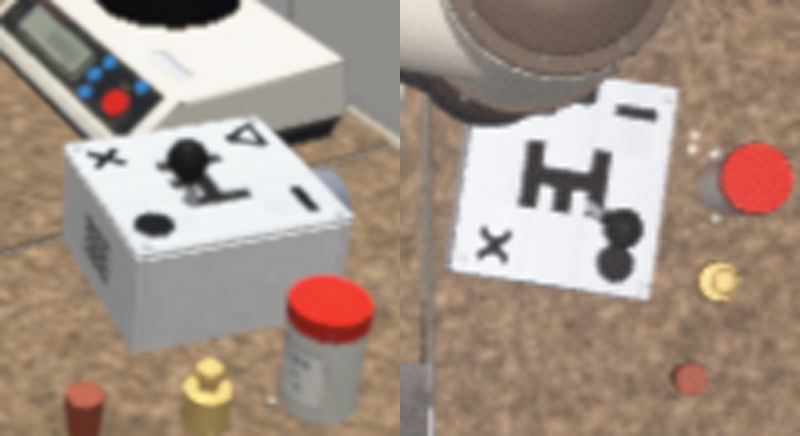

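```bash
python3 -c "
from h import *
k=S.T@(plane('top',395.5,212.2,116)-O);print(k.round(1))
d=S.T@(plane('top',340+216/4,155+264/4,80)-O);print(d.round(1))
print('shift',np.arctan2(k[0],93.5),'cross',np.arctan2(k[1],93.5))
ks=S.T@(plane('side',310+188/400*110,180+161/436*120,116)-O);print('side',ks.round(1))"
```

```text
[-30.5 -35.2 116. ]
[-51.5 -41.4  80. ]
shift -0.31506934230806666 cross -0.3602873585774672
side [-30.3 -36.9 116. ]
```

The knob sits at x = −30.5 mm, y = −35 to −37 mm, about 22 mm from the disc centre. That meets the tilt and distance limits, so I'm handing in.

```bash
python3 -c "
from bench import arm
print(arm.job_done())"
```

```text
the job is handed in; nothing more can be done
None
```

I pushed the lever home into the disc-marked slot (front right) and handed the job in at about 12.5 s. My last images put its tilt near −0.31 rad (shift) and −0.36 rad (cross), with the arm clear and the jar, stopper and weight looking untouched; no verdict was returned.

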